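# Load and chuck a blank in the guarded carving machine

### The job

Slide the clear guard of the bench carving machine all the way open, stand the round wooden blank upright on the floor of the chuck, between its jaws, and let go of it. With the guard still open, turn the chuck's steel sleeve clockwise (seen from above) until all three jaws grip the blank firmly, then slide the guard fully shut over the chuck again. Leave the jar, the spring clamp and the white folder where they are.

Things in the scene. Friction and masses are not known exactly. Their poses are not given: they have to be found in the camera images.
- machine: Bench carving machine, fixed. Grey base 190 (its x) by 380 mm (its y), 20 thick; origin under the base's centre, z up. Chuck (vertical axis) at y = -95 mm. Blue drive housing from y = -5 to 170, 130 wide, top at 102 mm; its spindle stub reaches y = -21 at 75 mm height. End plate 60 mm high at y = -183. Two rails along y carry the guard.
- guard (a joint): Travel in m of the guard along the machine's +y: 0 = fully shut (centred over the chuck), 0.19 = fully open (over the blue housing); starts 0 to 0.03. The guard is a clear plastic tunnel with orange edges, open at both ends: 160 mm (machine x) by 150 mm (machine y), roof 134 mm above the bench. Friction about 1.5 N.
- guard_handle (a point): Centre of the top face of the guard's orange handle, a solid ridge on the middle of the roof: 80 mm long across the track (machine x), 16 mm thick along the track (machine y), 34 mm tall above the roof. This point is 168 mm above the bench and moves with the guard. Axes parallel to the machine's.
- chuck_floor (a point): On the chuck's axis, at the flat floor on which the blank stands, 49 mm above the bench and 36 mm below the top of the sleeve. With the sleeve at 0 the three brass jaws leave a round opening of 42 mm diameter; they are 35 mm tall, at 0, 120 and 240 degrees round the axis, the first towards the machine's -x.
- sleeve_top (a point): On the chuck's axis at the top rim of the knurled steel sleeve: a ring of 62 mm outer diameter, 54 mm inner diameter, 32 mm tall, its rim 85 mm above the bench. A red mark on the rim turns with it. Grip it across its diameter from above, at any yaw.
- sleeve (a joint): Turn of the sleeve in rad, growing clockwise seen from above, range 0 to 1.5; starts between 0 and 0.25. Each rad moves all three jaws 6.5 mm inwards; they meet the 28 mm blank at about 1.08. Friction about 0.25 N m: it stays where it is left.
- jaw0: Brass jaw on the machine's -x side of the chuck axis, 6 mm thick, 11 mm wide, 35 mm tall; origin on the chuck's axis at its floor plus the jaw's travel; moved by the sleeve only.
- jaw1: The same kind of jaw, 120 degrees further counter-clockwise.
- jaw2: The same kind of jaw, 240 degrees further counter-clockwise.
- blank: Light wooden round blank, 28 mm in diameter, 70 mm long, standing upright on the bench to the left of the machine, dark centre dot on its top; origin at the centre of its underside, z along its axis. About 60 g.
- jar: Glass jar with a green lid, 56 mm in diameter, 80 mm tall, standing to the left of the machine; it and the blank may have changed places; origin under its centre. To be left alone.
- clamp: Small spring clamp with red handles and steel jaws, about 110 mm long and 60 mm wide, 15 mm high, lying on the bench in front of the machine, to the right; origin at its middle. To be left alone.
- folder: White flat bone folder, 130 x 20 x 8 mm, lying to the right of the machine; origin under its centre. To be left alone.
There are look-alikes about, which are no part of the job. There is more than one size of the blank; the job needs the middle-sized.

How it is judged:
By the outcome, as a careful person would: the job done as asked, in the order asked, and still so for the second after the job is handed in, with the robot touching nothing.
It also fails if it takes over 72 s, if anything falls off the work surface, if the arm or the gripper's body presses on something with over 40 N, if the wrist force passes 120 N, or if a joint passes its speed limit or range.

### The arm

A 7-joint arm with a two-finger parallel gripper is mounted at the origin on the work surface. World frame = base frame: x ahead of the robot, y to its left, z up, the work surface at z = 0. Lengths are in m, angles in rad, forces in N, time in s.
With the tool pointing down it reaches from about 0.35 to 0.9 m from the base axis. Payload 7.2 kg.
Tool frame: the origin (TCP) lies midway between the tips of the shut fingers; the grasp point (between the pads) lies 19 mm behind it (bot.grip_depth is the distance from the TCP to the grasp point, in m); z points along the fingers, y is the line along which they close (so a half turn about z gives the same grasp; the last joint's range is limited). The gripper opens to 88 mm and grips with 3 to 60 N. Pads are 20 mm wide; open, the fingers measure 115 mm over their backs; the gripper's body (75 mm by 178 mm) begins 61 mm behind the grasp point.
Start: joints at [1.197, 0.411, -0.013, 1.596, 0.006, 1.134, -0.082], TCP at [0.188, -0.596, 0.223] pointing down, gripper open.
Joint ranges: [-2.95, 2.95], [-0.29, 1.99], [-1.47, 1.44], [0.14, 2.54], [-1.03, 4.17], [0.13, 1.85], [-2.86, 2.86]. Speed limits (rad/s): [2.39, 2.39, 3.01, 3.01, 3.14, 3.14, 3.14].

### API

Orientations are given as [roll, pitch, yaw] about the fixed x, y, z axes, in that order (R = Rz(yaw) Ry(pitch) Rx(roll)).
In Python, from workcell import bot gives the robot as it stands. The module is installed in compiled form; this text tells all that it offers.
- The arm moves only by the tool arm_command, never from a script. Its argument "deltas" is a list of rows, each an object of numbers: "tx", "ty", "tz": the shift along the tool's x, y, z in units of 80 cm (1.0 is 80 cm); "ax", "ay", "az": the turn, a rotation vector about the tool's x, y, z in units of 180 degrees (1.0 is 180 degrees); "grip": the opening, from -1 (shut) to 1 (fully open). In form: [{"tx": .., "ty": .., "tz": .., "ax": .., "ay": .., "az": .., "grip": ..}, ...]. A call has 1 to 5 rows; each row is the pose to reach, as a shift and turn from the pose commanded when the call began, along the tool's axes at that moment, turning the shorter way round; what a row does not reach only later rows make up. A row lasts 1/8 s, in which the tool goes at most 62.5 mm and 10.7 degrees, less where a joint would pass 70% of its speed; a pose out of reach is approached as far as the arm can. A call with a number of a shift or a turn outside -1 to 1 is refused whole. A call with a gripper value outside its range is refused whole. The fingers move at their own pace and stop on an object; "newtons" is the grip in N (left out, the last holds). Time passes only in rows, so rows that repeat a pose let the fingers close. It gives the time, the measured TCP pose, the force, the opening and the grip force at its end, in the units of the state.
- bot.sense(): the state, without advancing time (a new reading comes with each control period).
- bot.camera(name): name is "scene" or "side" or "wrist"; returns a dict with "frame" (400x640x3 uint8, blue, green, red), "mtx" (3x3 intrinsics, pixels), "k1" (the pictures are not rectified: a ray, as slopes to the right and down, at radius r is drawn at 1 + k1 r^2 times it, then the intrinsics apply), "extrinsics" (4x4, takes a point from camera to world coordinates). Camera axes: x right, y down, z forward; pixel columns grow to the right and rows downward; lengths in m; the calibration is good to about 2 mm. A picture is of the moment at which its call begins. There is no depth.
- bot.job_done(): hands the job in; it is judged then, once.
Trained networks look in a picture, given as the dict that the camera call returned (one of the last four; its "shot" number tells which), for a name from the list of things; names that differ only in an ending like _2 or _b are one class to them, and where a whole thing is asked for, a point or a joint stands for the part that bears it (a point fixed in the world has none). Each returns a list of dicts, best first, with "confidence" (0 to 1); they miss things now and then, are a little off and sometimes report something else, mostly with a low value. They report only what shows in the picture. A call takes as long as a camera call. They do not tell look-alikes from the thing itself.
- bot.find_in(picture, label): "bbox" ([centre column, centre row, width, height] in pixels, round what is visible of it).
The state is a dict: "time_s": time; "q": joint angles; "dq": joint speeds; "joint_efforts": joint torques, N m; "ee_pos": TCP position; "ee_rot": TCP orientation; "ft_force": force on the tool from outside, world axes, zero at the start; "torque": the same for the moment, N m; "gripper_width": finger opening in m; "gripper_force": force on a finger pad.
Only numpy, scipy, OpenCV 4.12 (cv2) and the standard library are available. Lean on these libraries where they do the work, as an engineer would, in place of code of your own. Each camera call takes 0.05 s, during which the arm holds its last target. There are 200 camera calls.

## Working session

There is one attempt and no reset: what is moved stays moved. The work goes in short steps, Python scripts to look and compute and a tool call to move; the robot and the scene stay as the last step left them, time stands still between calls to the robot, and variables do not carry over. Pictures are saved under pics/ and viewed, at most 12 in all, crops included, and the job is handed in when it is done.

Besides the shell and the picture viewer there is one more tool, called after ">>>" as name(argument=value, ...) on one line, values as JSON. arm_command: Moves the arm, as the interface text tells. Its arguments: {"type":"object","properties":{"deltas":{"type":"array"},"newtons":{"type":"number"}},"required":["deltas"]}

```bash
mkdir -p pics; cat > h.py <<'E'
import numpy as np, cv2
from scipy.spatial.transform import Rotation as R
from workcell import bot
def ray(p,uv):
    K=np.array(p["mtx"],float);k=p["k1"]
    d=[(uv[0]-K[0,2])/K[0,0],(uv[1]-K[1,2])/K[1,1]];d=np.array(d);s=d.copy()
    for _ in range(20): s=d/(1+k*(s@s))
    T=np.array(p["extrinsics"]);return T[:3,3],T[:3,:3]@np.r_[s,1]
def at_z(p,uv,z):
    o,d=ray(p,uv);return o+d*(z-o[2])/d[2]
def proj(p,X):
    T=np.array(p["extrinsics"]);c=T[:3,:3].T@(np.array(X)-T[:3,3]);s=c[:2]/c[2];s=s*(1+p["k1"]*(s@s))
    K=np.array(p["mtx"]);return np.array([K[0,0]*s[0]+K[0,2],K[1,1]*s[1]+K[1,2]])
def tri(a,ua,b,ub):
    o1,d1=ray(a,ua);o2,d2=ray(b,ub);A=np.c_[d1,-d2];t=np.linalg.lstsq(A,o2-o1,rcond=None)[0]
    x,y=o1+d1*t[0],o2+d2*t[1];return (x+y)/2,np.linalg.norm(x-y)
def delta(pos,rpy):
    s=bot.sense();T=R.from_euler('xyz',s["ee_rot"]);
    t=T.inv().apply(np.array(pos)-s["ee_pos"])/.8;a=(T.inv()*R.from_euler('xyz',rpy)).as_rotvec()/np.pi
    return np.round(t,4),np.round(a,4)
E
python3 - <<'E'
from h import *
s=bot.sense();print({k:np.round(v,3) for k,v in s.items()})
ims=[]
for n in ["scene","side"]:
    p=bot.camera(n);print(n,np.round(p["extrinsics"],3).tolist(),np.round(p["mtx"],1).tolist(),p["k1"])
    cv2.imwrite(f"pics/{n}0.png",p["frame"])
    for l in ["machine","guard","guard_handle","sleeve","chuck_floor","blank","jar","clamp","folder"]:
        print(l,[(np.round(f["bbox"]).tolist(),round(f["confidence"],2)) for f in bot.find_in(p,l)[:5]])
E
```

```text
{'time_s': np.float64(0.0), 'q': array([ 1.197,  0.412, -0.013,  1.597,  0.006,  1.134, -0.082]), 'dq': array([ 0.001, -0.   , -0.001,  0.001,  0.002, -0.001, -0.   ]), 'joint_efforts': array([-1.0000e-03, -5.8795e+01,  6.4200e-01, -2.9107e+01, -5.4000e-02,
        1.8000e-02,  0.0000e+00]), 'ee_pos': array([ 0.188, -0.596,  0.222]), 'ee_rot': array([-3.14 ,  0.   ,  0.306]), 'ft_force': array([0.38 , 0.022, 0.252]), 'torque': array([-0.005,  0.033,  0.006]), 'gripper_force': np.float64(0.0), 'gripper_width': np.float64(0.088)}
scene [[-0.639, 0.533, -0.554, 1.116], [0.769, 0.43, -0.474, 0.54], [-0.014, -0.729, -0.684, 0.911], [0.0, 0.0, 0.0, 1.0]] [[471.1, 0.0, 312.7], [0.0, 471.1, 204.0], [0.0, 0.0, 1.0]] -0.029177844169686433
machine [([250.0, 249.0, 147.0, 147.0], 0.62)]
guard [([223.0, 220.0, 94.0, 88.0], 0.88)]
guard_handle [([222.0, 222.0, 93.0, 91.0], 0.83)]
sleeve []
chuck_floor [([251.0, 248.0, 151.0, 151.0], 0.95)]
blank [([414.0, 260.0, 24.0, 43.0], 0.78), ([437.0, 285.0, 17.0, 32.0], 0.55), ([466.0, 297.0, 10.0, 23.0], 0.47)]
jar [([380.0, 327.0, 29.0, 42.0], 0.62)]
clamp [([271.0, 171.0, 30.0, 24.0], 0.75)]
folder [([205.0, 182.0, 38.0, 23.0], 0.55)]
side [[-0.758, -0.412, 0.506, -0.216], [-0.653, 0.472, -0.593, 0.792], [0.005, -0.78, -0.626, 0.977], [0.0, 0.0, 0.0, 1.0]] [[503.3, 0.0, 310.0], [0.0, 503.3, 199.3], [0.0, 0.0, 1.0]] -0.16110901860182433
machine [([288.0, 187.0, 132.0, 100.0], 0.82)]
guard [([309.0, 168.0, 72.0, 70.0], 0.64), ([290.0, 187.0, 131.0, 110.0], 0.58), ([229.0, 305.0, 16.0, 29.0], 0.25)]
guard_handle [([310.0, 167.0, 71.0, 64.0], 0.75)]
sleeve []
chuck_floor [([288.0, 187.0, 129.0, 108.0], 0.95)]
blank [([229.0, 303.0, 16.0, 31.0], 0.72), ([213.0, 325.0, 11.0, 24.0], 0.72), ([257.0, 285.0, 18.0, 42.0], 0.64)]
jar [([196.0, 258.0, 22.0, 34.0], 0.86)]
clamp [([398.0, 207.0, 40.0, 20.0], 0.78)]
folder [([382.0, 173.0, 31.0, 20.0], 0.64)]
```

```bash
python3 - <<'E'
import cv2
a=cv2.imread("pics/scene0.png")[130:370,150:500];b=cv2.imread("pics/side0.png")[110:350,170:450]
a=cv2.resize(a,(800,549),interpolation=cv2.INTER_CUBIC);b=cv2.resize(b,(700,600),interpolation=cv2.INTER_CUBIC)
cv2.imwrite("pics/sc1.png",a);cv2.imwrite("pics/sd1.png",b)
E
```

```text
(no output)
```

View pics/sc1.png

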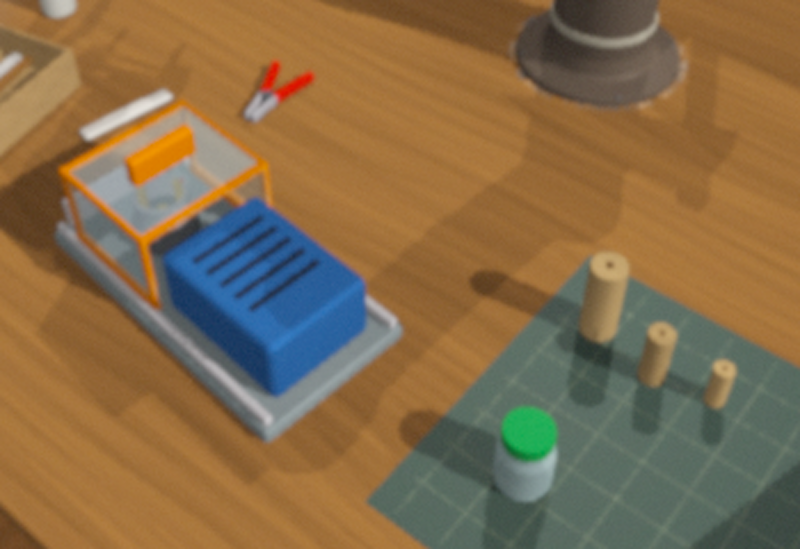

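View pics/sd1.png

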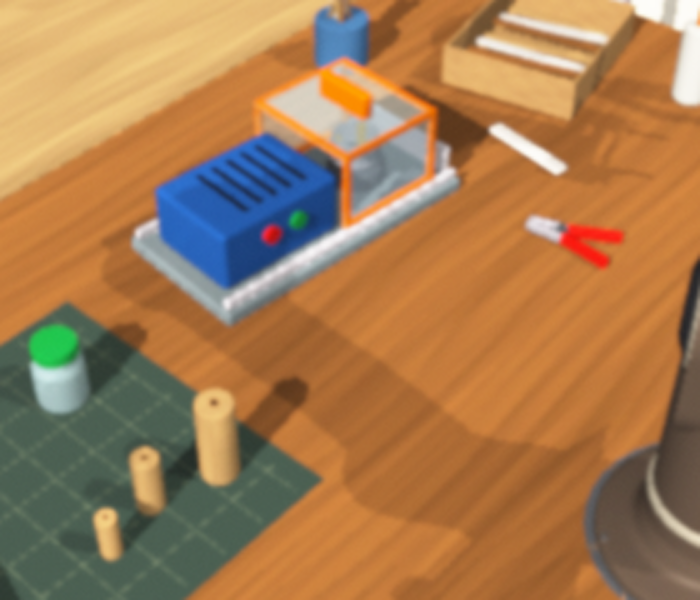

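The pictures show the guard near shut (scene roof ≈ (231,203)), with the machine's +y roughly along world +y. The three blanks stand in a row, the middle one at scene (437,285) and side (229,304). The jar is separate at (380,327). Next I fit the machine pose from these keypoints.

```bash
cat > fit.py <<'E'
from h import *
from scipy.optimize import least_squares
a=bot.camera("scene");b=bot.camera("side")
S=lambda u:np.array(u)/2.2857+[150,130]; D=lambda u:np.array(u)/2.5+[170,110]
x,yl,yh=.08,-.17,-.02; X=.095;Y=.19
obs=[]
for p,f,L in((a,S,[((-x,yl,.134,1),(183,101)),((x,yl,.134,1),(62,170)),((-x,yh,.134,1),(268,163)),((x,yh,.134,1),(148,238)),
 ((X,Y,0,0),(265,438)),((-X,Y,.01,0),(402,333)),((X,-Y,.01,0),(57,238)),((-.065,-.005,.102,0),(258,201)),((.065,-.005,.102,0),(165,260)),((-.065,.17,.102,0),(364,285))]),
 (b,D,[((x,yl,.134,1),(345,60)),((x,yh,.134,1),(255,103)),((-x,yl,.134,1),(437,108)),((-x,yh,.134,1),(347,158)),
 ((-X,Y,0,0),(228,325)),((X,Y,.01,0),(133,242)),((-X,-Y,.01,0),(460,186)),((-.065,-.005,.102,0),(338,185)),((.065,.17,.102,0),(158,187)),((-.065,.17,.102,0),(228,238))])):
    for P,u in L: obs.append((p,P,f(u)))
def res(v):
    r=[]
    c,s=np.cos(v[2]),np.sin(v[2])
    for p,P,u in obs:
        y=P[1]+P[3]*v[3];r.append(proj(p,[v[0]+c*P[0]-s*y,v[1]+s*P[0]+c*y,P[2]])-u)
    return np.ravel(r)
v=least_squares(res,[.5,-.1,0,.01],loss='soft_l1');print(v.x.round(4),np.round(v.fun.reshape(-1,2),1).tolist())
M=v.x;c,s=np.cos(M[2]),np.sin(M[2])
w=lambda X,Y:(round(M[0]+c*X-s*Y,4),round(M[1]+s*X+c*Y,4))
print("chuck",w(0,-.095),"handle",w(0,-.095+M[3]),"open",w(0,.095))
bl=[(bot.find_in(a,"blank"),a),(bot.find_in(b,"blank"),b)]
for L,p in bl:
    for f in L:
        q=f["bbox"];print(q,f["confidence"],[at_z(p,q[:2],z).round(3).tolist() for z in(.025,.035,.05)])
for l in ["jar","clamp","folder"]:
    fa=bot.find_in(a,l);fb=bot.find_in(b,l)
    if fa and fb: print(l,tri(a,fa[0]["bbox"][:2],b,fb[0]["bbox"][:2]))
print(delta([*w(0,-.095+M[3]),.25],[np.pi,0,M[2]]),delta([*w(0,-.095+M[3]),.25],[np.pi,0,M[2]+np.pi/2]))
E
python3 fit.py
```

```text
[ 0.627  -0.0994 -0.1113  0.0196] [[0.2, -1.1], [0.3, -1.7], [-0.0, -0.4], [-1.8, 0.6], [0.6, 2.0], [0.9, -2.0], [-0.6, -1.8], [-0.5, -5.5], [-2.9, -4.0], [2.2, -4.1], [0.1, -0.5], [-0.1, -0.3], [-0.8, 0.8], [-1.3, 0.4], [0.0, 1.4], [-1.3, 0.1], [0.2, -0.8], [-0.0, -4.4], [-3.0, -0.5], [-3.2, 0.1]]
chuck (np.float64(0.6165), np.float64(-0.1938)) handle (np.float64(0.6186), np.float64(-0.1743)) open (np.float64(0.6376), np.float64(-0.005))
[413.1, 259.4, 23.8, 43.3] 0.97 [[0.396, 0.243, 0.025], [0.404, 0.247, 0.035], [0.417, 0.252, 0.05]]
[464.4, 298.5, 9.1, 18.2] 0.67 [[0.423, 0.393, 0.025], [0.431, 0.395, 0.035], [0.442, 0.398, 0.05]]
[437.6, 285.2, 18.4, 32.7] 0.56 [[0.428, 0.328, 0.025], [0.436, 0.33, 0.035], [0.447, 0.334, 0.05]]
[258.4, 285.8, 17.1, 45.0] 0.82 [[0.425, 0.237, 0.025], [0.419, 0.243, 0.035], [0.408, 0.251, 0.05]]
[211.6, 324.1, 13.1, 24.5] 0.75 [[0.423, 0.394, 0.025], [0.416, 0.398, 0.035], [0.406, 0.404, 0.05]]
[228.0, 303.1, 14.4, 31.1] 0.6 [[0.441, 0.325, 0.025], [0.434, 0.33, 0.035], [0.424, 0.337, 0.05]]
jar (array([0.61295188, 0.28492992, 0.02972823]), np.float64(0.005359683300727716))
clamp (array([ 0.33885885, -0.28511041, -0.00195652]), np.float64(0.005336676015947975))
folder (array([0.66852869, 0.10934362, 0.18191118]), np.float64(0.46824771950055544))
(array([ 0.6718, -0.3407, -0.0342]), array([0.    , 0.    , 0.1328])) (array([ 0.6718, -0.3407, -0.0342]), array([ 0.    ,  0.    , -0.3672]))
```

>>> arm_command(deltas=[{"tx": 0.34, "ty": -0.17, "tz": -0.034, "az": 0.133, "grip": 1}, {"tx": 0.34, "ty": -0.17, "tz": -0.034, "az": 0.133, "grip": 1}, {"tx": 0.34, "ty": -0.17, "tz": -0.034, "az": 0.133, "grip": 1}, {"tx": 0.34, "ty": -0.17, "tz": -0.034, "az": 0.133, "grip": 1}, {"tx": 0.34, "ty": -0.17, "tz": -0.034, "az": 0.133, "grip": 1}])

```text
$.deltas[0]: bad value
```

```bash
python3 - <<'E'
from h import *
s=bot.sense();print(s["ee_pos"],s["ee_rot"],s["q"].round(2) if hasattr(s["q"],'round') else s["q"])
print(delta([.6186,-.1743,.25],[np.pi,0,-.1113]))
E
```

```text
[ 0.18814996 -0.59602126  0.2226544 ] [3.14154979e+00 1.51484870e-05 3.05807365e-01] [ 1.2   0.41 -0.01  1.6   0.01  1.13 -0.08]
(array([ 0.6718, -0.3407, -0.0342]), array([0.    , 0.    , 0.1328]))
```

>>> arm_command(deltas=[{"tx": 0.34, "ty": -0.17, "tz": -0.034, "ax": 0, "ay": 0, "az": 0.133, "grip": 1}, {"tx": 0.34, "ty": -0.17, "tz": -0.034, "ax": 0, "ay": 0, "az": 0.133, "grip": 1}, {"tx": 0.34, "ty": -0.17, "tz": -0.034, "ax": 0, "ay": 0, "az": 0.133, "grip": 1}, {"tx": 0.34, "ty": -0.17, "tz": -0.034, "ax": 0, "ay": 0, "az": 0.133, "grip": 1}, {"tx": 0.34, "ty": -0.17, "tz": -0.034, "ax": 0, "ay": 0, "az": 0.133, "grip": 1}])

```text
time_s: 2.12
ee_pos: [0.4081, -0.3827, 0.2504]
ee_rot: [3.141, -0.001, -0.112]
ft_force: [0.1, 0.0, 0.0]
gripper_width: 0.0879
gripper_force: 0.0
```

```bash
python3 - <<'E'
from h import *
s=bot.sense();print(s["ee_pos"],s["ee_rot"])
print(delta([.6186,-.1743,.25],[np.pi,0,-.1113]))
E
```

```text
[ 0.4080884  -0.38269856  0.25035545] [ 3.14120791e+00 -6.42182408e-04 -1.11502819e-01]
(array([ 0.2325, -0.2882,  0.0005]), array([ 0.0001, -0.0002, -0.0001]))
```

>>> arm_command(deltas=[{"tx": 0.2325, "ty": -0.288, "tz": 0, "ax": 0, "ay": 0, "az": 0, "grip": 1}, {"tx": 0.2325, "ty": -0.288, "tz": 0, "ax": 0, "ay": 0, "az": 0, "grip": 1}, {"tx": 0.2325, "ty": -0.288, "tz": 0, "ax": 0, "ay": 0, "az": 0, "grip": 1}, {"tx": 0.2325, "ty": -0.288, "tz": 0, "ax": 0, "ay": 0, "az": 0, "grip": 1}, {"tx": 0.2325, "ty": -0.288, "tz": 0, "ax": 0, "ay": 0, "az": 0, "grip": 1}])

```text
time_s: 2.75
ee_pos: [0.6189, -0.1735, 0.2498]
ee_rot: [-3.141, -0.0, -0.11]
ft_force: [-0.3, 0.1, -0.1]
gripper_width: 0.0875
gripper_force: 0.0
```

```bash
python3 - <<'E'
from h import *
s=bot.sense();print(s["ee_pos"],s["ee_rot"])
p=bot.camera("wrist");cv2.imwrite("pics/w1.png",p["frame"]);print(np.round(p["extrinsics"],3))
print(proj(p,[.6186,-.1743,.168]),[proj(p,[.6186+.04*i,-.1743,.168]).round() for i in(-1,1)])
hsv=cv2.cvtColor(p["frame"],cv2.COLOR_BGR2HSV)
E
```

```text
[ 0.6189033  -0.17346024  0.24978714] [-3.14088027e+00 -3.32752777e-04 -1.09943537e-01]
[[-0.11  -0.949 -0.295  0.699]
 [-0.994  0.105  0.032 -0.183]
 [ 0.     0.297 -0.955  0.412]
 [ 0.     0.     0.     1.   ]]
[321.50560827 200.0323847 ] [array([327., 248.]), array([315., 147.])]
```

View pics/w1.png

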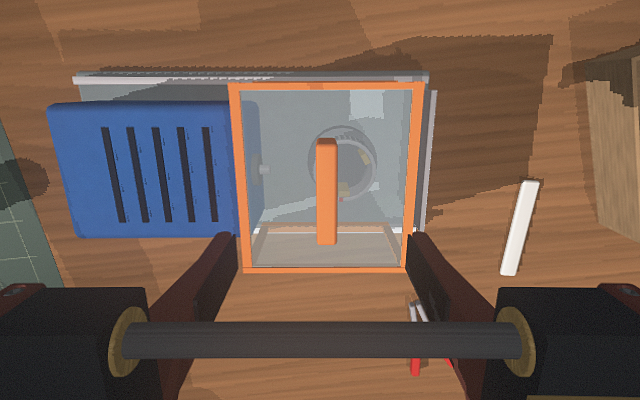

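The wrist view shows the handle at about column 326, rows 140–245, square to the fingers and about 3 mm to −y of the tool. I'll descend and grip it.

>>> arm_command(deltas=[{"tx": 0, "ty": 0.004, "tz": 0.065, "ax": 0, "ay": 0, "az": 0, "grip": 1}, {"tx": 0, "ty": 0.004, "tz": 0.13, "ax": 0, "ay": 0, "az": 0, "grip": 1}, {"tx": 0, "ty": 0.004, "tz": 0.13, "ax": 0, "ay": 0, "az": 0, "grip": 1}, {"tx": 0, "ty": 0.004, "tz": 0.13, "ax": 0, "ay": 0, "az": 0, "grip": -1}, {"tx": 0, "ty": 0.004, "tz": 0.13, "ax": 0, "ay": 0, "az": 0, "grip": -1}], newtons=20)

```text
time_s: 3.42
ee_pos: [0.6183, -0.1799, 0.1486]
ee_rot: [3.141, -0.004, -0.112]
ft_force: [-0.2, 0.8, 0.1]
gripper_width: 0.0712
gripper_force: 0.0
```

>>> arm_command(deltas=[{"tx": 0, "ty": 0, "tz": 0, "ax": 0, "ay": 0, "az": 0, "grip": -1}, {"tx": 0, "ty": 0, "tz": 0, "ax": 0, "ay": 0, "az": 0, "grip": -1}, {"tx": 0, "ty": 0, "tz": 0, "ax": 0, "ay": 0, "az": 0, "grip": -1}])

```text
time_s: 3.8
ee_pos: [0.6169, -0.1795, 0.1462]
ee_rot: [3.141, -0.0, -0.112]
ft_force: [0.4, 0.2, -0.2]
gripper_width: 0.0418
gripper_force: 0.0
```

>>> arm_command(deltas=[{"tx": 0, "ty": 0, "tz": 0, "ax": 0, "ay": 0, "az": 0, "grip": -1}, {"tx": 0, "ty": 0, "tz": 0, "ax": 0, "ay": 0, "az": 0, "grip": -1}, {"tx": 0, "ty": 0, "tz": 0, "ax": 0, "ay": 0, "az": 0, "grip": -1}, {"tx": 0, "ty": 0, "tz": 0, "ax": 0, "ay": 0, "az": 0, "grip": -1}])

```text
time_s: 4.3
ee_pos: [0.6168, -0.1791, 0.1458]
ee_rot: [-3.141, 0.0, -0.111]
ft_force: [0.6, 0.5, -0.2]
gripper_width: 0.0161
gripper_force: 20.0
```

>>> arm_command(deltas=[{"tx": 0, "ty": -0.04, "tz": 0, "ax": 0, "ay": 0, "az": 0, "grip": -1}, {"tx": 0, "ty": -0.08, "tz": 0, "ax": 0, "ay": 0, "az": 0, "grip": -1}, {"tx": 0, "ty": -0.12, "tz": 0, "ax": 0, "ay": 0, "az": 0, "grip": -1}, {"tx": 0, "ty": -0.16, "tz": 0, "ax": 0, "ay": 0, "az": 0, "grip": -1}, {"tx": 0, "ty": -0.19, "tz": 0, "ax": 0, "ay": 0, "az": 0, "grip": -1}])

```text
time_s: 4.92
ee_pos: [0.6328, -0.0279, 0.1457]
ee_rot: [3.14, 0.002, -0.112]
ft_force: [-4.3, -3.1, 1.6]
gripper_width: 0.0156
gripper_force: 20.0
```

>>> arm_command(deltas=[{"tx": 0, "ty": -0.01, "tz": 0, "ax": 0, "ay": 0, "az": 0, "grip": -1}, {"tx": 0, "ty": -0.02, "tz": 0, "ax": 0, "ay": 0, "az": 0, "grip": -1}, {"tx": 0, "ty": -0.025, "tz": 0, "ax": 0, "ay": 0, "az": 0, "grip": -1}, {"tx": 0, "ty": -0.025, "tz": 0, "ax": 0, "ay": 0, "az": 0, "grip": -1}])

```text
time_s: 5.42
ee_pos: [0.6348, -0.0088, 0.1458]
ee_rot: [3.141, 0.002, -0.112]
ft_force: [-6.8, 2.1, 3.0]
gripper_width: 0.016
gripper_force: 20.0
```

>>> arm_command(deltas=[{"tx": -0.002, "ty": -0.006, "tz": 0, "ax": 0, "ay": 0, "az": 0, "grip": -1}, {"tx": -0.002, "ty": -0.01, "tz": 0, "ax": 0, "ay": 0, "az": 0, "grip": -1}, {"tx": -0.002, "ty": -0.01, "tz": 0, "ax": 0, "ay": 0, "az": 0, "grip": -1}])

```text
time_s: 5.8
ee_pos: [0.6351, -0.0063, 0.1457]
ee_rot: [3.135, 0.0, -0.116]
ft_force: [-2.1, -10.5, 2.2]
gripper_width: 0.0159
gripper_force: 20.1
```

>>> arm_command(deltas=[{"tx": 0, "ty": 0.007, "tz": 0, "ax": 0, "ay": 0, "az": 0, "grip": 0}, {"tx": 0, "ty": 0.007, "tz": 0, "ax": 0, "ay": 0, "az": 0, "grip": 0}, {"tx": 0, "ty": 0.007, "tz": 0, "ax": 0, "ay": 0, "az": 0, "grip": 0}, {"tx": 0, "ty": 0.007, "tz": -0.07, "ax": 0, "ay": 0, "az": 0, "grip": 0}, {"tx": 0, "ty": 0.007, "tz": -0.13, "ax": 0, "ay": 0, "az": 0, "grip": 0.5}])

```text
time_s: 6.42
ee_pos: [0.6348, -0.0052, 0.2512]
ee_rot: [-3.141, 0.0, -0.111]
ft_force: [0.4, -0.3, -0.3]
gripper_width: 0.051
gripper_force: 0.0
```

```bash
python3 - <<'E'
from h import *
s=bot.sense();print(s["ee_pos"],s["ee_rot"],s["gripper_width"])
p=bot.camera("wrist");cv2.imwrite("pics/w2.png",p["frame"])
q=bot.camera("scene");cv2.imwrite("pics/s2.png",q["frame"])
b=bot.camera("side");cv2.imwrite("pics/d2.png",b["frame"])
S=cv2.resize(q["frame"][180:310,180:340],None,fx=2.46,fy=2.46,interpolation=3);D=cv2.resize(b["frame"][130:260,240:400],None,fx=2.46,fy=2.46,interpolation=3)
cv2.imwrite("pics/m2.png",np.hstack([S,D]))
for X in([.615,-.195,.085],[.6165,-.1938,.085]): print(proj(p,X),proj(q,X),proj(b,X))
for n,pp in(("w",p),("s",q),("d",b)):
  for l in("sleeve","sleeve_top"): print(n,l,[(f["bbox"],f["confidence"]) for f in bot.find_in(pp,l)])
print(delta([.435,.33,.2],[np.pi,0,0]))
E
```

```text
[ 0.6347709  -0.00520989  0.25123845] [-3.14106473e+00  1.03170118e-04 -1.11092785e-01] 0.05096581211373776
[516.6222036  171.11114692] [220.60507107 211.68865999] [313.03894075 163.22508388]
[515.4441518  169.75199716] [220.48263103 212.21766178] [312.42192084 163.20938101]
w sleeve [([511.6, 166.9, 81.6, 64.4], 0.98), ([420.1, 169.1, 393.1, 205.2], 0.2)]
w sleeve_top [([511.0, 166.6, 77.0, 61.7], 0.86)]
s sleeve [([221.7, 218.1, 26.7, 26.4], 0.77)]
s sleeve_top [([221.2, 219.8, 24.7, 21.4], 0.69)]
d sleeve [([264.7, 187.6, 76.2, 71.4], 0.74), ([313.3, 167.2, 19.8, 20.5], 0.5)]
d sleeve_top [([312.4, 166.7, 19.3, 20.0], 0.62)]
(array([-0.294 , -0.3895,  0.061 ]), array([ 0.0001,  0.0007, -0.0356]))
```

View pics/m2.png

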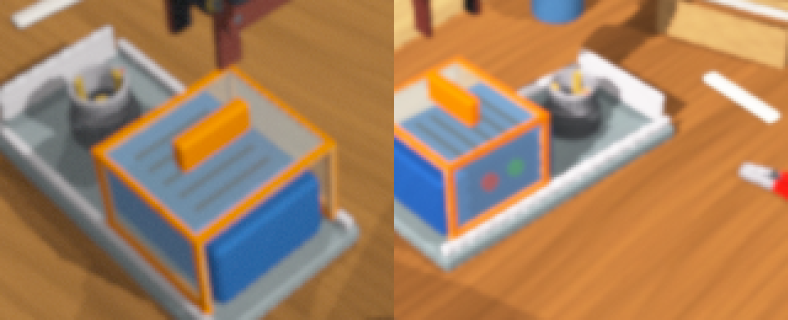

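View pics/w2.png

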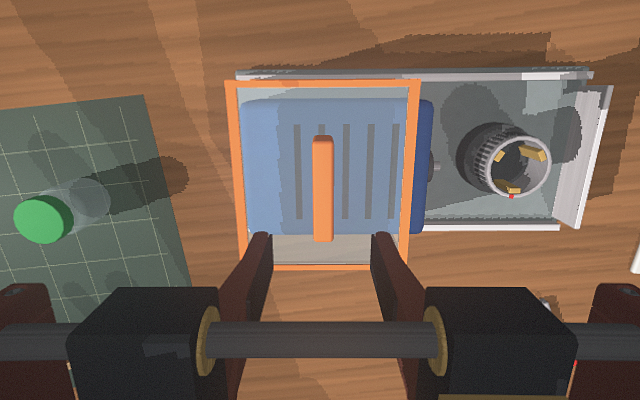

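The guard is fully open and the chuck is clear. The sleeve ring is at wrist (517,166) with its red mark near the front jaw. Next I go to the middle blank.

>>> arm_command(deltas=[{"tx": -0.06, "ty": -0.075, "tz": 0, "ax": 0, "ay": 0, "az": 0.058, "grip": 0.5}, {"tx": -0.11, "ty": -0.14, "tz": 0, "ax": 0, "ay": 0, "az": 0.116, "grip": 0.5}, {"tx": -0.155, "ty": -0.205, "tz": 0, "ax": 0, "ay": 0, "az": 0.174, "grip": 0.5}, {"tx": -0.2, "ty": -0.265, "tz": 0, "ax": 0, "ay": 0, "az": 0.232, "grip": 0.5}, {"tx": -0.24, "ty": -0.325, "tz": 0, "ax": 0, "ay": 0, "az": 0.29, "grip": 0.5}])

```text
time_s: 7.5
ee_pos: [0.5099, 0.2035, 0.2414]
ee_rot: [3.122, 0.006, -0.823]
ft_force: [-0.6, -0.3, -1.3]
gripper_width: 0.0659
gripper_force: 0.0
```

```bash
python3 - <<'E'
from h import *
s=bot.sense();print(s["ee_pos"],s["ee_rot"],np.round(s["q"],2))
print(delta([.435,.33,.2],[np.pi,0,-np.pi/2]))
E
```

```text
[0.50994335 0.20345188 0.2414388 ] [ 3.12171795  0.00558433 -0.82274027] [-0.64  0.28  0.21  1.75 -0.06  1.14 -2.8 ]
(array([-0.1794, -0.04  ,  0.052 ]), array([ 0.0067, -0.0007,  0.2381]))
```

>>> arm_command(deltas=[{"tx": -0.04, "ty": -0.01, "tz": 0, "ax": 0.006, "ay": 0, "az": -0.058, "grip": 0.5}, {"tx": -0.08, "ty": -0.02, "tz": 0, "ax": 0.006, "ay": 0, "az": -0.116, "grip": 0.5}, {"tx": -0.12, "ty": -0.03, "tz": 0, "ax": 0.006, "ay": 0, "az": -0.174, "grip": 0.5}, {"tx": -0.15, "ty": -0.035, "tz": 0, "ax": 0.006, "ay": 0, "az": -0.232, "grip": 0.5}, {"tx": -0.18, "ty": -0.04, "tz": 0, "ax": 0.006, "ay": 0, "az": -0.29, "grip": 0.5}])

```text
time_s: 8.12
ee_pos: [0.4361, 0.3294, 0.2411]
ee_rot: [-3.135, 0.011, 0.095]
ft_force: [-0.3, -0.4, 0.5]
gripper_width: 0.0658
gripper_force: 0.0
```

>>> arm_command(deltas=[{"tx": 0, "ty": 0, "tz": 0, "ax": 0, "ay": 0, "az": -0.058, "grip": 0.5}, {"tx": 0, "ty": 0, "tz": 0, "ax": 0, "ay": 0, "az": -0.116, "grip": 0.5}, {"tx": 0, "ty": 0, "tz": 0, "ax": 0, "ay": 0, "az": -0.174, "grip": 0.5}, {"tx": 0, "ty": 0, "tz": 0, "ax": 0, "ay": 0, "az": -0.232, "grip": 0.5}, {"tx": 0, "ty": 0, "tz": 0, "ax": 0, "ay": 0, "az": -0.29, "grip": 0.5}])

```text
time_s: 8.75
ee_pos: [0.4367, 0.3286, 0.2411]
ee_rot: [-3.128, 0.001, 1.006]
ft_force: [-1.0, -0.1, -0.1]
gripper_width: 0.0658
gripper_force: 0.0
```

```bash
python3 - <<'E'
from h import *
s=bot.sense();print(s["ee_pos"],s["ee_rot"],np.round(s["q"],2))
print(delta([.435,.33,.2],[np.pi,0,np.pi/2]))
E
```

```text
[0.43665338 0.32859792 0.24105739] [-3.12843264e+00  1.26048731e-03  1.00569736e+00] [-0.6   0.27 -0.15  1.75  0.03  1.12 -1.33]
(array([ 0.0004, -0.002 ,  0.0514]), array([-0.0042, -0.0008, -0.1799]))
```

>>> arm_command(deltas=[{"tx": 0, "ty": -0.002, "tz": 0.02, "ax": -0.004, "ay": 0, "az": -0.055, "grip": 0.5}, {"tx": 0, "ty": -0.002, "tz": 0.04, "ax": -0.004, "ay": 0, "az": -0.11, "grip": 0.5}, {"tx": 0, "ty": -0.002, "tz": 0.05, "ax": -0.004, "ay": 0, "az": -0.165, "grip": 0.5}, {"tx": 0, "ty": -0.002, "tz": 0.05, "ax": -0.004, "ay": 0, "az": -0.18, "grip": 0.5}, {"tx": 0, "ty": -0.002, "tz": 0.05, "ax": -0.004, "ay": 0, "az": -0.18, "grip": 0.5}])

```text
time_s: 9.38
ee_pos: [0.4349, 0.3296, 0.2011]
ee_rot: [3.142, -0.003, 1.564]
ft_force: [-0.8, 1.5, 0.2]
gripper_width: 0.0658
gripper_force: 0.0
```

```bash
python3 - <<'E'
from h import *
s=bot.sense();print(s["ee_pos"],s["ee_rot"],np.round(s["q"],2))
p=bot.camera("wrist");cv2.imwrite("pics/w3.png",p["frame"])
for f in bot.find_in(p,"blank"): print(f)
print(proj(p,[.435,.33,.07]),proj(p,[.435,.33,0]))
print(delta([.435,.33,.043],[np.pi,0,np.pi/2]))
E
```

```text
[0.43493879 0.32964891 0.20114412] [ 3.14156147e+00 -2.61558976e-03  1.56447667e+00] [-0.54  0.31 -0.24  1.81  0.08  1.03 -0.82]
{'bbox': [301.8, 260.7, 45.2, 81.0], 'confidence': 0.88}
{'bbox': [305.7, 108.6, 16.4, 27.6], 'confidence': 0.87}
{'bbox': [323.8, 183.3, 33.6, 40.4], 'confidence': 0.68}
{'bbox': [510.3, 215.4, 100.6, 76.9], 'confidence': 0.68}
[322.76761849 182.64879595] [322.61273037 165.50471972]
(array([-0.0004, -0.0002,  0.1982]), array([ 0.0002, -0.001 , -0.0022]))
```

View pics/w3.png

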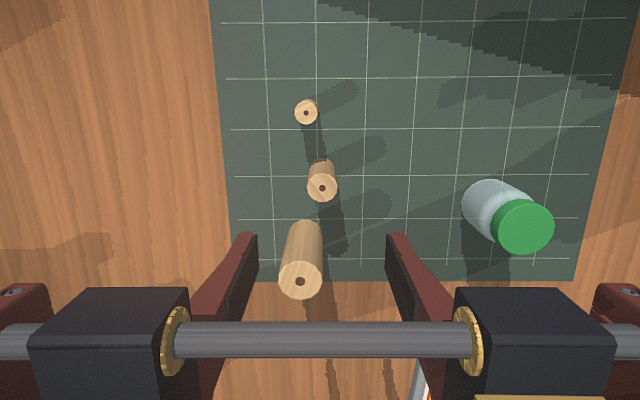

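The wrist picture shows the middle blank's top dot at (322,188). Its predicted spot was (322.8,182.6), so it stands about 5 mm to −y. The big blank at (300,280) and the jar at (523,227) stay clear.

>>> arm_command(deltas=[{"tx": -0.006, "ty": 0, "tz": 0.06, "ax": 0, "ay": 0, "az": 0, "grip": 0.5}, {"tx": -0.006, "ty": 0, "tz": 0.12, "ax": 0, "ay": 0, "az": 0, "grip": 0.5}, {"tx": -0.006, "ty": 0, "tz": 0.17, "ax": 0, "ay": 0, "az": 0, "grip": 0.5}, {"tx": -0.006, "ty": 0, "tz": 0.197, "ax": 0, "ay": 0, "az": 0, "grip": 0.5}, {"tx": -0.006, "ty": 0, "tz": 0.197, "ax": 0, "ay": 0, "az": 0, "grip": -1}], newtons=12)

```text
time_s: 10.1
ee_pos: [0.4343, 0.325, 0.0428]
ee_rot: [-3.14, -0.001, 1.565]
ft_force: [0.5, 0.3, 0.6]
gripper_width: 0.0592
gripper_force: 0.0
```

>>> arm_command(deltas=[{"tx": 0, "ty": 0, "tz": 0, "ax": 0, "ay": 0, "az": 0, "grip": -1}, {"tx": 0, "ty": 0, "tz": 0, "ax": 0, "ay": 0, "az": 0, "grip": -1}, {"tx": 0, "ty": 0, "tz": 0, "ax": 0, "ay": 0, "az": 0, "grip": -1}, {"tx": 0, "ty": 0, "tz": 0, "ax": 0, "ay": 0, "az": 0, "grip": -1}, {"tx": 0, "ty": 0, "tz": 0, "ax": 0, "ay": 0, "az": 0, "grip": -1}])

```text
time_s: 10.72
ee_pos: [0.4358, 0.326, 0.0451]
ee_rot: [3.139, -0.004, 1.565]
ft_force: [-0.6, -0.8, 6.2]
gripper_width: 0.028
gripper_force: 12.0
```

>>> arm_command(deltas=[{"tx": 0, "ty": 0, "tz": -0.05, "ax": 0, "ay": 0, "az": 0, "grip": -1}, {"tx": 0, "ty": 0, "tz": -0.11, "ax": 0, "ay": 0, "az": 0, "grip": -1}, {"tx": 0, "ty": 0, "tz": -0.17, "ax": 0, "ay": 0, "az": 0, "grip": -1}, {"tx": 0, "ty": 0, "tz": -0.23, "ax": 0, "ay": 0, "az": 0, "grip": -1}, {"tx": -0.03, "ty": 0.01, "tz": -0.26, "ax": 0, "ay": 0, "az": 0, "grip": -1}])

```text
time_s: 11.35
ee_pos: [0.4427, 0.3028, 0.255]
ee_rot: [3.138, -0.006, 1.568]
ft_force: [0.2, -0.6, -1.6]
gripper_width: 0.0279
gripper_force: 12.0
```

>>> arm_command(deltas=[{"tx": -0.06, "ty": 0.02, "tz": 0, "ax": 0, "ay": 0, "az": 0, "grip": -1}, {"tx": -0.12, "ty": 0.04, "tz": 0, "ax": 0, "ay": 0, "az": 0, "grip": -1}, {"tx": -0.18, "ty": 0.06, "tz": 0, "ax": 0, "ay": 0, "az": 0, "grip": -1}, {"tx": -0.24, "ty": 0.08, "tz": 0, "ax": 0, "ay": 0, "az": 0, "grip": -1}, {"tx": -0.3, "ty": 0.105, "tz": 0, "ax": 0, "ay": 0, "az": 0, "grip": -1}])

```text
time_s: 11.98
ee_pos: [0.5255, 0.0589, 0.2516]
ee_rot: [3.14, -0.003, 1.565]
ft_force: [-0.5, 0.1, -1.0]
gripper_width: 0.0279
gripper_force: 12.0
```

```bash
python3 - <<'E'
from h import *
s=bot.sense();print(s["ee_pos"],s["ee_rot"],np.round(s["q"],2),s["gripper_width"])
print(delta([.618,-.195,.25],[np.pi,0,np.pi/2]))
E
```

```text
[0.52553781 0.05885402 0.25159415] [ 3.1404222  -0.00338387  1.56530037] [-0.14  0.22 -0.08  1.79  0.02  1.13 -0.22] 0.027899183837400823
(array([-0.3167,  0.1173,  0.0011]), array([ 0.0004, -0.0011, -0.0018]))
```

>>> arm_command(deltas=[{"tx": -0.07, "ty": 0, "tz": 0, "ax": 0, "ay": 0, "az": 0, "grip": -1}, {"tx": -0.14, "ty": 0, "tz": 0, "ax": 0, "ay": 0, "az": 0, "grip": -1}, {"tx": -0.2, "ty": 0, "tz": 0, "ax": 0, "ay": 0, "az": 0, "grip": -1}, {"tx": -0.26, "ty": 0.01, "tz": 0, "ax": 0, "ay": 0, "az": 0, "grip": -1}, {"tx": -0.26, "ty": 0.01, "tz": 0, "ax": 0, "ay": 0, "az": 0, "grip": -1}])

```text
time_s: 12.6
ee_pos: [0.5317, -0.1522, 0.2505]
ee_rot: [3.141, -0.002, 1.558]
ft_force: [-1.4, 0.3, -1.2]
gripper_width: 0.028
gripper_force: 12.0
```

```bash
python3 - <<'E'
from h import *
s=bot.sense();print(s["ee_pos"],s["ee_rot"])
p=bot.camera("wrist");f=p["frame"].copy()
for X in([.615,-.195],[.6165,-.1938],[.619,-.195]): print(proj(p,[*X,.085]))
for l in("sleeve","sleeve_top","blank"): print(l,[(g["bbox"],g["confidence"]) for g in bot.find_in(p,l)])
# overlay expected ring
t=np.linspace(0,2*np.pi,60)
for r,col in((.031,(0,0,255)),(.027,(0,255,0))):
    pts=np.array([proj(p,[.618+r*np.cos(a),-.195+r*np.sin(a),.085]) for a in t])
    pts4=np.round(pts*16).astype(np.int32);cv2.polylines(f,[pts4.reshape(-1,1,2)],True,col,1,cv2.LINE_AA,4)
c=proj(p,[.618,-.195,.085]).round().astype(int);print(c)
x0,y0=max(0,c[0]-130),max(0,c[1]-100);f=f[y0:y0+200,x0:x0+260];print(x0,y0)
cv2.imwrite("pics/w4.png",cv2.resize(f,None,fx=3,fy=3,interpolation=3))
E
```

```text
[ 0.53167106 -0.15216406  0.25052678] [ 3.14106552e+00 -1.67185095e-03  1.55843546e+00]
[405.17745945 213.68461892]
[406.73457106 212.55735073]
[409.13930127 213.64374253]
sleeve [([404.2, 212.9, 69.5, 62.4], 0.93)]
sleeve_top []
blank [([322.4, 250.8, 62.7, 99.7], 0.57)]
[408 214]
278 114
```

View pics/w4.png

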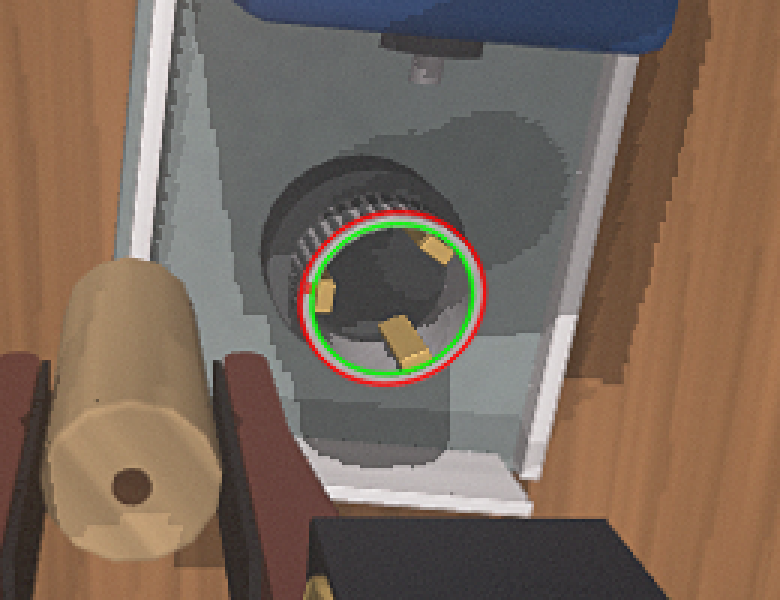

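The overlaid ring at (0.618, −0.195) lies right on the sleeve's rim. Now I check how the blank sits in the fingers.

```bash
python3 - <<'E'
from h import *
s=bot.sense();p=bot.camera("wrist")
T=R.from_euler('xyz',s["ee_rot"]);e=np.array(s["ee_pos"])
h=e+T.apply([0,0,-.025]);print(proj(p,h),"tool offset of blank (tool axes)",T.inv().apply(at_z(p,(321.7,276.3),h[2])-h).round(4))
print(delta([.618,-.195,.2],[np.pi,0,np.pi/2]))
E
```

```text
[323.38680916 275.10431635] tool offset of blank (tool axes) [-0.0006 -0.0008 -0.    ]
(array([-0.0611,  0.1072,  0.0633]), array([ 0.0003, -0.0013, -0.0011]))
```

>>> arm_command(deltas=[{"tx": -0.03, "ty": 0.055, "tz": 0, "ax": 0, "ay": 0, "az": 0, "grip": -1}, {"tx": -0.06, "ty": 0.107, "tz": 0, "ax": 0, "ay": 0, "az": 0, "grip": -1}, {"tx": -0.06, "ty": 0.107, "tz": 0.06, "ax": 0, "ay": 0, "az": 0, "grip": -1}, {"tx": -0.06, "ty": 0.107, "tz": 0.08, "ax": 0, "ay": 0, "az": 0, "grip": -1}, {"tx": -0.06, "ty": 0.107, "tz": 0.08, "ax": 0, "ay": 0, "az": 0, "grip": -1}])

```text
time_s: 13.48
ee_pos: [0.617, -0.1946, 0.186]
ee_rot: [-3.14, -0.004, 1.566]
ft_force: [-0.3, 0.4, 0.2]
gripper_width: 0.0278
gripper_force: 12.0
```

```bash
python3 - <<'E'
from h import *
print(delta([.618,-.195,.1],[np.pi,0,np.pi/2]),bot.sense()["ee_pos"],bot.sense()["q"])
E
```

```text
(array([-0.001 ,  0.0014,  0.1075]), array([-0.0004, -0.0014, -0.0014])) [ 0.61696845 -0.19457581  0.18598049] [ 0.18517805  0.47930995  0.06807491  1.58274536 -0.03987723  1.08320069
  0.26004986]
```

>>> arm_command(deltas=[{"tx": -0.001, "ty": 0.001, "tz": 0.03, "ax": 0, "ay": 0, "az": 0, "grip": -1}, {"tx": -0.001, "ty": 0.001, "tz": 0.06, "ax": 0, "ay": 0, "az": 0, "grip": -1}, {"tx": -0.001, "ty": 0.001, "tz": 0.09, "ax": 0, "ay": 0, "az": 0, "grip": -1}, {"tx": -0.001, "ty": 0.001, "tz": 0.105, "ax": 0, "ay": 0, "az": 0, "grip": -1}, {"tx": -0.001, "ty": 0.001, "tz": 0.11, "ax": 0, "ay": 0, "az": 0, "grip": -1}])

```text
time_s: 14.1
ee_pos: [0.6191, -0.1962, 0.0996]
ee_rot: [3.139, -0.003, 1.565]
ft_force: [0.1, 0.7, -1.2]
gripper_width: 0.0277
gripper_force: 12.0
```

>>> arm_command(deltas=[{"tx": 0, "ty": 0, "tz": 0.002, "ax": 0, "ay": 0, "az": 0, "grip": -1}, {"tx": 0, "ty": 0, "tz": 0.004, "ax": 0, "ay": 0, "az": 0, "grip": -1}])

```text
time_s: 14.35
ee_pos: [0.6192, -0.1965, 0.0965]
ee_rot: [3.139, -0.003, 1.565]
ft_force: [-0.6, 0.2, -2.0]
gripper_width: 0.0277
gripper_force: 12.0
```

>>> arm_command(deltas=[{"tx": 0, "ty": 0, "tz": 0.002, "ax": 0, "ay": 0, "az": 0, "grip": -1}, {"tx": 0, "ty": 0, "tz": 0.003, "ax": 0, "ay": 0, "az": 0, "grip": -1}, {"tx": 0, "ty": 0, "tz": 0.003, "ax": 0, "ay": 0, "az": 0, "grip": -1}])

```text
time_s: 14.72
ee_pos: [0.619, -0.1966, 0.0942]
ee_rot: [3.139, -0.003, 1.565]
ft_force: [-2.4, 0.1, 5.7]
gripper_width: 0.0273
gripper_force: 12.0
```

>>> arm_command(deltas=[{"tx": 0, "ty": 0, "tz": -0.001, "ax": 0, "ay": 0, "az": 0, "grip": 1}, {"tx": 0, "ty": 0, "tz": -0.001, "ax": 0, "ay": 0, "az": 0, "grip": 1}, {"tx": 0, "ty": 0, "tz": -0.001, "ax": 0, "ay": 0, "az": 0, "grip": 1}, {"tx": 0, "ty": 0, "tz": -0.001, "ax": 0, "ay": 0, "az": 0, "grip": 1}, {"tx": 0, "ty": 0, "tz": -0.001, "ax": 0, "ay": 0, "az": 0, "grip": 1}])

```text
time_s: 15.35
ee_pos: [0.6186, -0.1964, 0.0939]
ee_rot: [3.141, -0.003, 1.565]
ft_force: [-0.5, 0.2, 0.5]
gripper_width: 0.0744
gripper_force: 0.0
```

>>> arm_command(deltas=[{"tx": 0, "ty": 0, "tz": -0.03, "ax": 0, "ay": 0, "az": 0, "grip": 1}, {"tx": 0, "ty": 0, "tz": -0.08, "ax": 0, "ay": 0, "az": 0, "grip": 1}, {"tx": 0, "ty": 0, "tz": -0.12, "ax": 0, "ay": 0, "az": 0, "grip": 1}, {"tx": 0, "ty": 0, "tz": -0.12, "ax": 0, "ay": 0, "az": 0, "grip": 1}])

```text
time_s: 15.85
ee_pos: [0.6201, -0.1972, 0.193]
ee_rot: [3.135, -0.002, 1.565]
ft_force: [0.6, -0.0, -0.5]
gripper_width: 0.0878
gripper_force: 0.0
```

```bash
python3 - <<'E'
from h import *
s=bot.sense();print(s["ee_pos"],s["ee_rot"],s["gripper_width"])
p=bot.camera("wrist");q=bot.camera("side");f=p["frame"].copy()
t=np.linspace(0,2*np.pi,60)
for X,r,z,col in(((.618,-.195),.031,.085,(0,0,255)),((.618,-.195),.014,.119,(0,255,0))):
    pts=np.array([proj(p,[X[0]+r*np.cos(a),X[1]+r*np.sin(a),z]) for a in t])
    cv2.polylines(f,[np.round(pts*16).astype(np.int32).reshape(-1,1,2)],True,col,1,cv2.LINE_AA,4)
c=proj(p,[.618,-.195,.1]).astype(int);f=f[max(0,c[1]-90):c[1]+90,c[0]-90:c[0]+90]
d=proj(q,[.618,-.195,.1]).astype(int);g=q["frame"][d[1]-45:d[1]+45,d[0]-45:d[0]+45]
f=cv2.resize(f,(396,396),interpolation=3);g=cv2.resize(g,(396,396),interpolation=3)
cv2.imwrite("pics/w5.png",np.hstack([f,g]));print(delta([.618,-.195,.1],[np.pi,0,np.pi/2]))
print([(b["bbox"],b["confidence"]) for b in bot.find_in(p,"blank")])
E
```

```text
[ 0.62011366 -0.19721124  0.19298688] [ 3.13531386e+00 -2.13943253e-03  1.56491904e+00] 0.08777395329308223
(array([ 0.0016, -0.0006,  0.1122]), array([ 0.0004, -0.0011, -0.0018]))
[([317.6, 192.3, 39.4, 53.3], 0.83)]
```

View pics/w5.png

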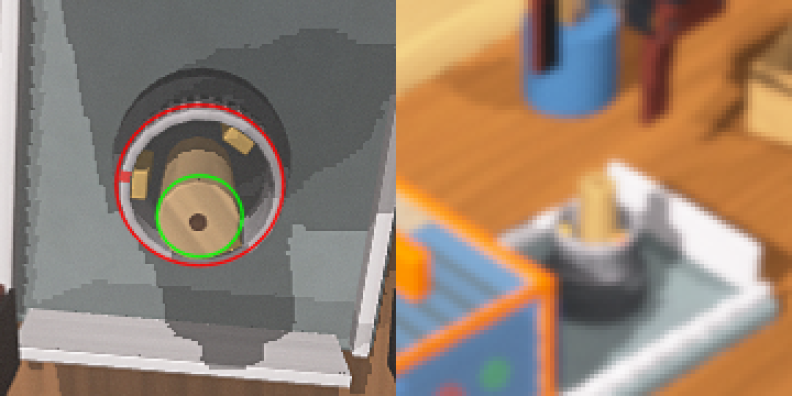

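The blank stands upright, within about 2 mm of centre, between the jaws. The red mark is at the left. Now I grip the sleeve.

>>> arm_command(deltas=[{"tx": 0.0015, "ty": -0.0005, "tz": 0.06, "ax": 0, "ay": 0, "az": 0, "grip": 1}, {"tx": 0.0015, "ty": -0.0005, "tz": 0.11, "ax": 0, "ay": 0, "az": 0, "grip": 1}, {"tx": 0.0015, "ty": -0.0005, "tz": 0.15, "ax": 0, "ay": 0, "az": 0, "grip": 1}, {"tx": 0.0015, "ty": -0.0005, "tz": 0.17, "ax": 0, "ay": 0, "az": 0, "grip": 1}, {"tx": 0.0015, "ty": -0.0005, "tz": 0.17, "ax": 0, "ay": 0, "az": 0, "grip": -1}], newtons=40)

```text
time_s: 16.62
ee_pos: [0.6173, -0.1948, 0.0524]
ee_rot: [-3.14, -0.004, 1.565]
ft_force: [0.4, -0.7, 0.5]
gripper_width: 0.0811
gripper_force: 0.0
```

>>> arm_command(deltas=[{"tx": 0, "ty": 0, "tz": 0, "ax": 0, "ay": 0, "az": 0, "grip": -1}, {"tx": 0, "ty": 0, "tz": 0, "ax": 0, "ay": 0, "az": 0, "grip": -1}, {"tx": 0, "ty": 0, "tz": 0, "ax": 0, "ay": 0, "az": 0, "grip": -1}, {"tx": 0, "ty": 0, "tz": 0, "ax": 0, "ay": 0, "az": 0, "grip": -1}])

```text
time_s: 17.12
ee_pos: [0.62, -0.1954, 0.0554]
ee_rot: [3.137, -0.003, 1.565]
ft_force: [6.1, -1.0, 2.8]
gripper_width: 0.062
gripper_force: 40.0
```

>>> arm_command(deltas=[{"tx": 0, "ty": 0, "tz": 0, "ax": 0, "ay": 0, "az": 0.03, "grip": -1}, {"tx": 0, "ty": 0, "tz": 0, "ax": 0, "ay": 0, "az": 0.07, "grip": -1}, {"tx": 0, "ty": 0, "tz": 0, "ax": 0, "ay": 0, "az": 0.11, "grip": -1}, {"tx": 0, "ty": 0, "tz": 0, "ax": 0, "ay": 0, "az": 0.15, "grip": -1}, {"tx": 0, "ty": 0, "tz": 0, "ax": 0, "ay": 0, "az": 0.19, "grip": -1}])

```text
time_s: 17.75
ee_pos: [0.6203, -0.1954, 0.0555]
ee_rot: [3.138, -0.005, 0.965]
ft_force: [5.7, -1.5, 2.8]
gripper_width: 0.0623
gripper_force: 40.0
```

```bash
python3 - <<'E'
from workcell import bot
s=bot.sense();print(s["ee_pos"],s["ee_rot"],s["ft_force"],s["torque"],s["q"][6])
E
```

```text
[ 0.62028983 -0.19542988  0.05547426] [ 3.13842634 -0.00488002  0.96513731] [ 5.65451019 -1.45534903  2.79992052] [-0.25612768 -1.00844264  0.29916564] -0.2319990300388982
```

>>> arm_command(deltas=[{"tx": 0, "ty": 0, "tz": 0, "ax": 0, "ay": 0, "az": 0.03, "grip": -1}, {"tx": 0, "ty": 0, "tz": 0, "ax": 0, "ay": 0, "az": 0.06, "grip": -1}, {"tx": 0, "ty": 0, "tz": 0, "ax": 0, "ay": 0, "az": 0.09, "grip": -1}, {"tx": 0, "ty": 0, "tz": 0, "ax": 0, "ay": 0, "az": 0.09, "grip": -1}])

```text
time_s: 18.25
ee_pos: [0.6203, -0.1955, 0.0554]
ee_rot: [3.14, -0.006, 0.684]
ft_force: [5.5, -0.6, 2.6]
gripper_width: 0.0619
gripper_force: 40.0
```

```bash
python3 - <<'E'
from workcell import bot
s=bot.sense();print(s["ee_pos"],s["ee_rot"],s["ft_force"],s["torque"],s["q"][6])
E
```

```text
[ 0.62033615 -0.19554811  0.05541428] [ 3.13970845 -0.00552582  0.68415475] [ 5.54233313 -0.60711392  2.57211678] [-0.330135   -1.13311453 -0.24819793] -0.4638536884450884
```

>>> arm_command(deltas=[{"tx": 0, "ty": 0, "tz": 0, "ax": 0, "ay": 0, "az": 0.02, "grip": -1}, {"tx": 0, "ty": 0, "tz": 0, "ax": 0, "ay": 0, "az": 0.04, "grip": -1}, {"tx": 0, "ty": 0, "tz": 0, "ax": 0, "ay": 0, "az": 0.06, "grip": -1}], newtons=50)

```text
time_s: 18.62
ee_pos: [0.6204, -0.1956, 0.0554]
ee_rot: [3.141, -0.006, 0.497]
ft_force: [5.1, -2.7, 1.9]
gripper_width: 0.0618
gripper_force: 50.0
```

```bash
python3 - <<'E'
from workcell import bot
s=bot.sense();print(s["ee_pos"],s["ee_rot"],s["ft_force"],s["torque"],s["q"][6])
E
```

```text
[ 0.62039494 -0.19561474  0.05543161] [ 3.14052941 -0.00573054  0.4965344 ] [ 5.05929366 -2.70494402  1.92359518] [-0.53216107 -1.17741836  0.7115422 ] -0.618849939455192
```

>>> arm_command(deltas=[{"tx": 0, "ty": 0, "tz": 0, "ax": 0, "ay": 0, "az": 0.02, "grip": -1}, {"tx": 0, "ty": 0, "tz": 0, "ax": 0, "ay": 0, "az": 0.03, "grip": -1}, {"tx": 0, "ty": 0, "tz": 0, "ax": 0, "ay": 0, "az": 0.03, "grip": -1}], newtons=60)

```text
time_s: 19.0
ee_pos: [0.6205, -0.1957, 0.0554]
ee_rot: [3.141, -0.006, 0.405]
ft_force: [5.1, -2.9, 1.5]
gripper_width: 0.0618
gripper_force: 60.0
```

```bash
python3 - <<'E'
from h import *
s=bot.sense();print(s["ee_pos"],s["ee_rot"],s["ft_force"],s["torque"],s["q"][6])
p=bot.camera("wrist");c=proj(p,[.618,-.195,.1]).astype(int);print(c)
cv2.imwrite("pics/w6.png",cv2.resize(p["frame"][max(0,c[1]-100):c[1]+100,c[0]-130:c[0]+130],None,fx=3,fy=3,interpolation=3))
E
```

```text
[ 0.62045894 -0.1956714   0.05544331] [ 3.14066985 -0.00561146  0.40458682] [ 5.07087429 -2.94269124  1.4910951 ] [-0.59157687 -1.13264959  0.67742666] -0.6947848512468695
[317 303]
```

View pics/w6.png

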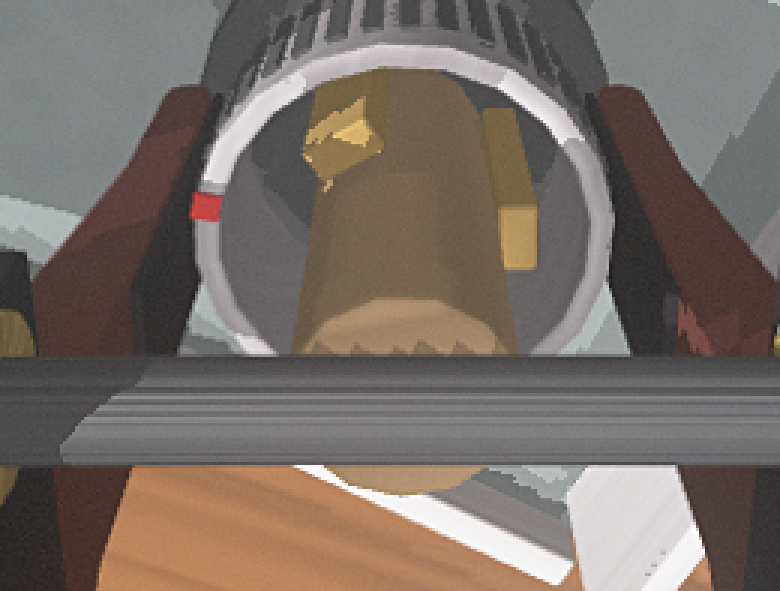

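```bash
python3 - <<'E'
from h import *
s=bot.sense();p=bot.camera("wrist")
T=np.eye(4);T[:3,:3]=R.from_euler('xyz',s["ee_rot"]).as_matrix();T[:3,3]=s["ee_pos"]
TC=np.linalg.inv(T)@np.array(p["extrinsics"])
def ang(pp,u):
    X=at_z(pp,u,.085);d=X[:2]-[.618,-.195];print(X.round(4),np.hypot(*d).round(4),np.arctan2(d[1],d[0]).round(3))
ang(p,(317-130+206/3,203+207/3))
T0=np.eye(4);T0[:3,:3]=R.from_euler('xyz',[3.1353,-.0021,1.5649]).as_matrix();T0[:3,3]=[.62011,-.19721,.19299]
p0=dict(p);p0["extrinsics"]=T0@TC;c=proj(p0,[.618,-.195,.1]).astype(int)
ang(p0,(c[0]-90+125/2.2,c[1]-90+177/2.2))
E
```

```text
[ 0.6124 -0.1682  0.085 ] 0.0273 1.776
[ 0.5905 -0.1909  0.085 ] 0.0278 2.992
```

>>> arm_command(deltas=[{"tx": 0, "ty": 0, "tz": 0, "ax": 0, "ay": 0, "az": 0.02, "grip": -1}, {"tx": 0, "ty": 0, "tz": 0, "ax": 0, "ay": 0, "az": 0.04, "grip": -1}, {"tx": 0, "ty": 0, "tz": 0, "ax": 0, "ay": 0, "az": 0.04, "grip": -1}])

```text
time_s: 19.48
ee_pos: [0.6204, -0.1957, 0.0555]
ee_rot: [3.141, -0.005, 0.28]
ft_force: [5.6, -3.0, 3.4]
gripper_width: 0.0619
gripper_force: 60.0
```

```bash
python3 - <<'E'
from h import *
s=bot.sense();p=bot.camera("wrist");print(s["ee_rot"],s["torque"],s["ft_force"])
f=p["frame"].astype(int);m=((f[...,2]>170)&(f[...,1]<80)&(f[...,0]<80)).astype(np.uint8)
n,_,st,ce=cv2.connectedComponentsWithStats(m)
for i in range(1,n):
    if st[i,4]>15:
        X=at_z(p,ce[i],.085);d=X[:2]-[.618,-.195];print(ce[i],st[i,4],X.round(4),np.hypot(*d),np.arctan2(d[1],d[0]))
E
```

```text
[ 3.14104225 -0.00539016  0.27962455] [-0.73532586 -1.21402606  1.14098176] [ 5.63434568 -2.96700585  3.41958889]
[255.25714286 271.94285714] 70 [ 0.616  -0.1675  0.085 ] 0.027610590774988376 1.643769113262992
```

>>> arm_command(deltas=[{"tx": 0, "ty": 0, "tz": 0, "ax": 0, "ay": 0, "az": 0, "grip": 1}, {"tx": 0, "ty": 0, "tz": 0, "ax": 0, "ay": 0, "az": 0, "grip": 1}, {"tx": 0, "ty": 0, "tz": 0, "ax": 0, "ay": 0, "az": 0, "grip": 1}, {"tx": 0, "ty": 0, "tz": 0, "ax": 0, "ay": 0, "az": 0, "grip": 1}])

```text
time_s: 20.02
ee_pos: [0.618, -0.195, 0.0538]
ee_rot: [-3.138, -0.002, 0.277]
ft_force: [-0.5, -0.7, -0.1]
gripper_width: 0.0876
gripper_force: 0.0
```

```bash
python3 - <<'E'
from h import *
s=bot.sense();p=bot.camera("wrist");print(s["ee_pos"],s["ee_rot"],s["torque"],s["ft_force"],s["gripper_width"])
f=p["frame"].astype(int);m=((f[...,2]>170)&(f[...,1]<80)&(f[...,0]<80)).astype(np.uint8)
n,_,st,ce=cv2.connectedComponentsWithStats(m)
for i in range(1,n):
    if st[i,4]>15:
        X=at_z(p,ce[i],.085);d=X[:2]-[.618,-.195];print(ce[i],st[i,4],X.round(4),np.hypot(*d),np.arctan2(d[1],d[0]))
E
```

```text
[ 0.61799215 -0.19503172  0.05381932] [-3.13835098e+00 -1.55347738e-03  2.76773086e-01] [ 0.02757018  0.00350814 -0.00530164] [-0.49149476 -0.67621407 -0.06934769] 0.08761313432839103
[257.171875 287.125   ] 64 [ 0.6077 -0.1693  0.085 ] 0.02769350971381429 1.952371654814645
```

The sleeve sprang back about 0.3 rad on the sudden release. I'll regrip, tighten, and unload slowly so that friction holds the preload.

>>> arm_command(deltas=[{"tx": 0, "ty": 0, "tz": 0, "ax": 0, "ay": 0, "az": 0, "grip": -1}, {"tx": 0, "ty": 0, "tz": 0, "ax": 0, "ay": 0, "az": 0, "grip": -1}, {"tx": 0, "ty": 0, "tz": 0, "ax": 0, "ay": 0, "az": 0, "grip": -1}, {"tx": 0, "ty": 0, "tz": 0, "ax": 0, "ay": 0, "az": 0, "grip": -1}, {"tx": 0, "ty": 0, "tz": 0, "ax": 0, "ay": 0, "az": 0, "grip": -1}], newtons=60)

```text
time_s: 20.7
ee_pos: [0.6186, -0.1962, 0.054]
ee_rot: [-3.14, -0.002, 0.277]
ft_force: [3.6, -4.7, -3.6]
gripper_width: 0.0609
gripper_force: 60.0
```

>>> arm_command(deltas=[{"tx": 0, "ty": 0, "tz": 0, "ax": 0, "ay": 0, "az": 0.01, "grip": -1}, {"tx": 0, "ty": 0, "tz": 0, "ax": 0, "ay": 0, "az": 0.02, "grip": -1}, {"tx": 0, "ty": 0, "tz": 0, "ax": 0, "ay": 0, "az": 0.03, "grip": -1}, {"tx": 0, "ty": 0, "tz": 0, "ax": 0, "ay": 0, "az": 0.03, "grip": -1}])

```text
time_s: 21.2
ee_pos: [0.6186, -0.1961, 0.054]
ee_rot: [-3.14, -0.002, 0.183]
ft_force: [1.9, -3.9, -2.5]
gripper_width: 0.0607
gripper_force: 60.0
```

```bash
cat > st.py <<'E'
from h import *
s=bot.sense();p=bot.camera("wrist");print(np.round(s["ee_pos"],4),np.round(s["ee_rot"],4),np.round(s["torque"],2),np.round(s["ft_force"],1),s["gripper_width"])
f=p["frame"].astype(int);m=((f[...,2]>170)&(f[...,1]<80)&(f[...,0]<80)).astype(np.uint8)
n,_,st,ce=cv2.connectedComponentsWithStats(m)
for i in range(1,n):
    if st[i,4]>15:
        X=at_z(p,ce[i],.085);d=X[:2]-[.618,-.195];print(ce[i],np.hypot(*d),np.arctan2(d[1],d[0]))
E
python3 st.py
```

```text
[ 0.6186 -0.1961  0.054 ] [-3.1402e+00 -2.2000e-03  1.8250e-01] [-0.66 -0.43  0.3 ] [ 1.9 -3.9 -2.5] 0.060676380345159854
[255.05357143 287.44642857] 0.027423031237390264 1.8534282692849315
```

>>> arm_command(deltas=[{"tx": 0, "ty": 0, "tz": 0, "ax": 0, "ay": 0, "az": 0.02, "grip": -1}, {"tx": 0, "ty": 0, "tz": 0, "ax": 0, "ay": 0, "az": 0.04, "grip": -1}, {"tx": 0, "ty": 0, "tz": 0, "ax": 0, "ay": 0, "az": 0.04, "grip": -1}, {"tx": 0, "ty": 0, "tz": 0, "ax": 0, "ay": 0, "az": 0.04, "grip": -1}])

```text
time_s: 21.75
ee_pos: [0.6186, -0.1959, 0.054]
ee_rot: [-3.14, -0.002, 0.058]
ft_force: [2.0, -4.3, -2.6]
gripper_width: 0.0604
gripper_force: 60.0
```

```bash
python3 st.py
```

```text
[ 0.6186 -0.1959  0.054 ] [-3.1399e+00 -1.8000e-03  5.8400e-02] [-0.73 -0.48  0.8 ] [ 2.  -4.3 -2.6] 0.06035324885657758
[255.13793103 287.56896552] 0.02747230496980439 1.724457419637152
```

>>> arm_command(deltas=[{"tx": 0, "ty": 0, "tz": 0, "ax": 0, "ay": 0, "az": 0.02, "grip": -1}, {"tx": 0, "ty": 0, "tz": 0, "ax": 0, "ay": 0, "az": 0.03, "grip": -1}, {"tx": 0, "ty": 0, "tz": 0, "ax": 0, "ay": 0, "az": 0.03, "grip": -1}, {"tx": 0, "ty": 0, "tz": 0, "ax": 0, "ay": 0, "az": 0.03, "grip": -1}])

```text
time_s: 22.3
ee_pos: [0.6186, -0.1958, 0.054]
ee_rot: [-3.14, -0.002, -0.035]
ft_force: [1.7, -4.4, -3.2]
gripper_width: 0.061
gripper_force: 60.0
```

```bash
python3 st.py
```

```text
[ 0.6186 -0.1958  0.054 ] [-3.1398e+00 -1.5000e-03 -3.4900e-02] [-0.68 -0.47  1.26] [ 1.7 -4.4 -3.2] 0.060958972348426954
[255.25       287.76785714] 0.02751396066730686 1.6297728057060867
```

>>> arm_command(deltas=[{"tx": 0, "ty": 0, "tz": 0, "ax": 0, "ay": 0, "az": -0.015, "grip": -1}, {"tx": 0, "ty": 0, "tz": 0, "ax": 0, "ay": 0, "az": -0.03, "grip": -1}, {"tx": 0, "ty": 0, "tz": 0, "ax": 0, "ay": 0, "az": -0.045, "grip": -1}, {"tx": 0, "ty": 0, "tz": 0, "ax": 0, "ay": 0, "az": -0.045, "grip": -1}, {"tx": 0, "ty": 0, "tz": 0, "ax": 0, "ay": 0, "az": -0.045, "grip": -1}])

```text
time_s: 22.98
ee_pos: [0.6186, -0.1959, 0.054]
ee_rot: [-3.14, -0.002, 0.106]
ft_force: [2.6, -4.9, -2.7]
gripper_width: 0.061
gripper_force: 60.0
```

```bash
python3 st.py
```

```text
[ 0.6186 -0.1959  0.054 ] [-3.140e+00 -1.900e-03  1.057e-01] [-0.81 -0.5   1.03] [ 2.6 -4.9 -2.7] 0.06102815613866496
[255.20338983 287.57627119] 0.027416754136381394 1.774740564072129
```

```bash
python3 - <<'E'
from workcell import bot
import numpy as np
for _ in range(6):
    s=bot.sense();print(np.round(s["torque"],2),np.round(s["joint_efforts"][6],3),s["time_s"]);bot.camera("wrist")
E
```

```text
[-0.81 -0.51  1.04] -1.041 23.025
[-0.77 -0.45  1.09] -1.041 23.075
[-0.73 -0.52  1.06] -1.041 23.125
[-0.77 -0.51  1.06] -1.04 23.175
[-0.74 -0.52  1.09] -1.04 23.225
[-0.79 -0.51  0.98] -1.04 23.275
```

>>> arm_command(deltas=[{"tx": 0, "ty": 0, "tz": 0, "ax": 0, "ay": 0, "az": -0.01, "grip": -1}, {"tx": 0, "ty": 0, "tz": 0, "ax": 0, "ay": 0, "az": -0.01, "grip": -1}, {"tx": 0, "ty": 0, "tz": 0, "ax": 0, "ay": 0, "az": -0.01, "grip": -1}])

```text
time_s: 23.7
ee_pos: [0.6186, -0.196, 0.054]
ee_rot: [-3.14, -0.002, 0.136]
ft_force: [3.0, -4.5, -2.9]
gripper_width: 0.0608
gripper_force: 60.0
```

```bash
python3 st.py
```

```text
[ 0.6186 -0.196   0.054 ] [-3.140e+00 -2.000e-03  1.365e-01] [-0.74 -0.48  0.8 ] [ 3.  -4.5 -2.9] 0.06078812062555255
[255.13793103 287.56896552] 0.027424918551841218 1.8071836128919263
```

>>> arm_command(deltas=[{"tx": 0, "ty": 0, "tz": 0, "ax": 0, "ay": 0, "az": -0.008, "grip": -1}, {"tx": 0, "ty": 0, "tz": 0, "ax": 0, "ay": 0, "az": -0.016, "grip": -1}, {"tx": 0, "ty": 0, "tz": 0, "ax": 0, "ay": 0, "az": -0.016, "grip": -1}, {"tx": 0, "ty": 0, "tz": 0, "ax": 0, "ay": 0, "az": -0.016, "grip": -1}])

```text
time_s: 24.25
ee_pos: [0.6186, -0.1961, 0.054]
ee_rot: [-3.14, -0.002, 0.186]
ft_force: [2.0, -5.1, -2.9]
gripper_width: 0.0611
gripper_force: 60.0
```

```bash
python3 st.py
```

```text
[ 0.6186 -0.1961  0.054 ] [-3.1401e+00 -2.3000e-03  1.8610e-01] [-0.71 -0.52  0.53] [ 2.  -5.1 -2.9] 0.061072302292405754
[255.05357143 287.44642857] 0.02742410459983114 1.85741628906346
```

>>> arm_command(deltas=[{"tx": 0, "ty": 0, "tz": 0, "ax": 0, "ay": 0, "az": -0.008, "grip": -1}, {"tx": 0, "ty": 0, "tz": 0, "ax": 0, "ay": 0, "az": -0.016, "grip": -1}, {"tx": 0, "ty": 0, "tz": 0, "ax": 0, "ay": 0, "az": -0.02, "grip": -1}, {"tx": 0, "ty": 0, "tz": 0, "ax": 0, "ay": 0, "az": -0.02, "grip": -1}])

```text
time_s: 24.8
ee_pos: [0.6186, -0.1962, 0.054]
ee_rot: [-3.14, -0.003, 0.248]
ft_force: [2.5, -4.9, -3.5]
gripper_width: 0.0612
gripper_force: 60.0
```

```bash
python3 st.py
```

```text
[ 0.6186 -0.1962  0.054 ] [-3.1401e+00 -2.6000e-03  2.4780e-01] [-0.78 -0.6   0.13] [ 2.5 -4.9 -3.5] 0.06115048207907515
[255.03703704 287.31481481] 0.027390699987869756 1.9207536356072703
```

>>> arm_command(deltas=[{"tx": 0, "ty": 0, "tz": 0, "ax": 0, "ay": 0, "az": 0, "grip": 1}, {"tx": 0, "ty": 0, "tz": 0, "ax": 0, "ay": 0, "az": 0, "grip": 1}, {"tx": 0, "ty": 0, "tz": 0, "ax": 0, "ay": 0, "az": 0, "grip": 1}, {"tx": 0, "ty": 0, "tz": 0, "ax": 0, "ay": 0, "az": 0, "grip": 1}], newtons=20)

```text
time_s: 25.35
ee_pos: [0.6184, -0.1947, 0.0541]
ee_rot: [-3.138, -0.002, 0.249]
ft_force: [-0.4, -0.1, 0.1]
gripper_width: 0.0873
gripper_force: 0.0
```

>>> arm_command(deltas=[{"tx": 0, "ty": 0, "tz": -0.05, "ax": 0, "ay": 0, "az": 0, "grip": 1}, {"tx": 0, "ty": 0, "tz": -0.11, "ax": 0, "ay": 0, "az": 0, "grip": 1}, {"tx": 0, "ty": 0, "tz": -0.17, "ax": 0, "ay": 0, "az": 0, "grip": 1}, {"tx": 0, "ty": 0, "tz": -0.22, "ax": 0, "ay": 0, "az": 0, "grip": 1}, {"tx": 0, "ty": 0, "tz": -0.22, "ax": 0, "ay": 0, "az": 0, "grip": 1}])

```text
time_s: 25.98
ee_pos: [0.6197, -0.1964, 0.2338]
ee_rot: [-3.141, -0.008, 0.249]
ft_force: [0.5, -0.5, -0.3]
gripper_width: 0.0883
gripper_force: 0.0
```

```bash
python3 st.py; python3 - <<'E'
from h import *
p=bot.camera("wrist");f=p["frame"];c=proj(p,[.618,-.195,.1]).astype(int);print(c)
cv2.imwrite("pics/w7.png",cv2.resize(f[max(0,c[1]-65):c[1]+65,c[0]-80:c[0]+80],None,fx=4.5,fy=4.5,interpolation=3))
print(proj(p,[.618,-.195,.119]))
print(delta([.6354,-.0055,.25],[np.pi,0,-.11]))
E
```

```text
[ 0.6197 -0.1964  0.2338] [-3.1413 -0.0077  0.2487] [-0.01 -0.01 -0.02] [ 0.5 -0.5 -0.3] 0.08827191751293958
[323.52762431 379.95303867] 0.23260485207545156 -2.8730817390733026
[349.92519685 381.61811024] 0.2373204931218636 -2.7478259729445034
[320 183]
[320.01558692 189.06791176]
(array([ 0.0796, -0.2247, -0.0242]), array([-0.0012, -0.0006,  0.1142]))
```

View pics/w7.png

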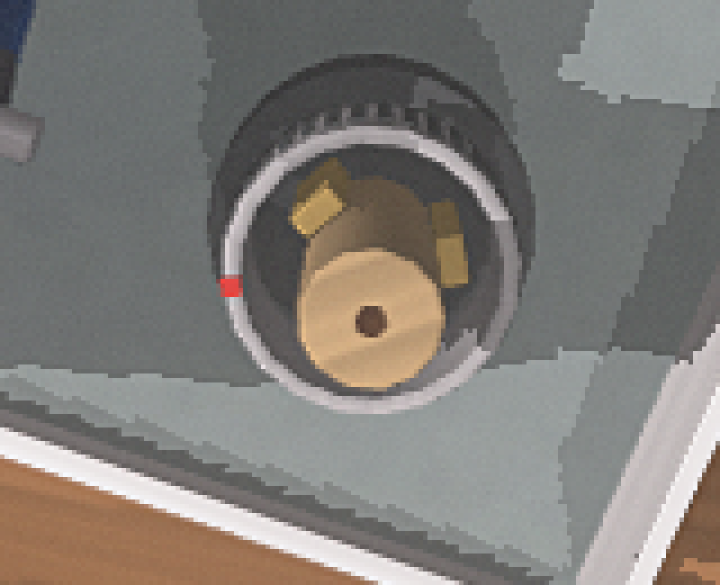

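The blank stands gripped, centred within 2 mm, with the jaws against it. Now I fetch the guard.

>>> arm_command(deltas=[{"tx": 0.02, "ty": -0.056, "tz": -0.024, "ax": 0, "ay": 0, "az": 0.04, "grip": 1}, {"tx": 0.04, "ty": -0.112, "tz": -0.024, "ax": 0, "ay": 0, "az": 0.08, "grip": 1}, {"tx": 0.06, "ty": -0.168, "tz": -0.024, "ax": 0, "ay": 0, "az": 0.114, "grip": 1}, {"tx": 0.0796, "ty": -0.2247, "tz": -0.024, "ax": -0.001, "ay": 0, "az": 0.114, "grip": 1}, {"tx": 0.0796, "ty": -0.2247, "tz": -0.024, "ax": -0.001, "ay": 0, "az": 0.114, "grip": 1}])

```text
time_s: 26.7
ee_pos: [0.635, 0.0003, 0.2474]
ee_rot: [-3.14, 0.002, -0.101]
ft_force: [0.0, 0.1, 0.9]
gripper_width: 0.0879
gripper_force: 0.0
```

```bash
python3 - <<'E'
from h import *
s=bot.sense();print(s["ee_pos"],s["ee_rot"],s["q"][6])
print(delta([.6354,-.0055,.1455],[np.pi,0,-.11]))
E
```

```text
[6.35008350e-01 3.18482854e-04 2.47428980e-01] [-3.13985712e+00  2.37726524e-03 -1.01474505e-01] -1.5484110888176652
(array([0.0015, 0.0074, 0.1274]), array([-0.0005,  0.0008,  0.0027]))
```

>>> arm_command(deltas=[{"tx": 0.0015, "ty": 0.006, "tz": 0.06, "ax": 0, "ay": 0, "az": 0.002, "grip": 1}, {"tx": 0.0015, "ty": 0.006, "tz": 0.12, "ax": 0, "ay": 0, "az": 0.002, "grip": 1}, {"tx": 0.0015, "ty": 0.006, "tz": 0.127, "ax": 0, "ay": 0, "az": 0.002, "grip": 1}, {"tx": 0.0015, "ty": 0.006, "tz": 0.127, "ax": 0, "ay": 0, "az": 0.002, "grip": -1}, {"tx": 0.0015, "ty": 0.006, "tz": 0.127, "ax": 0, "ay": 0, "az": 0.002, "grip": -1}], newtons=20)

```text
time_s: 27.32
ee_pos: [0.6375, -0.0112, 0.1502]
ee_rot: [-3.141, -0.004, -0.116]
ft_force: [-0.6, -0.6, 0.5]
gripper_width: 0.0711
gripper_force: 0.0
```

>>> arm_command(deltas=[{"tx": 0, "ty": 0, "tz": 0, "ax": 0, "ay": 0, "az": 0, "grip": -1}, {"tx": 0, "ty": 0, "tz": 0, "ax": 0, "ay": 0, "az": 0, "grip": -1}, {"tx": 0, "ty": 0, "tz": 0, "ax": 0, "ay": 0, "az": 0, "grip": -1}, {"tx": 0, "ty": 0, "tz": 0, "ax": 0, "ay": 0, "az": 0, "grip": -1}, {"tx": 0, "ty": 0, "tz": 0, "ax": 0, "ay": 0, "az": 0, "grip": -1}])

```text
time_s: 27.95
ee_pos: [0.6364, -0.0104, 0.1482]
ee_rot: [-3.141, -0.001, -0.116]
ft_force: [0.8, 1.5, 0.7]
gripper_width: 0.0214
gripper_force: 0.7
```

>>> arm_command(deltas=[{"tx": 0, "ty": 0, "tz": 0, "ax": 0, "ay": 0, "az": 0, "grip": -1}, {"tx": 0, "ty": 0, "tz": 0, "ax": 0, "ay": 0, "az": 0, "grip": -1}])

```text
time_s: 28.2
ee_pos: [0.6364, -0.0102, 0.1482]
ee_rot: [-3.141, -0.001, -0.115]
ft_force: [0.3, 2.3, -0.5]
gripper_width: 0.0158
gripper_force: 20.0
```

>>> arm_command(deltas=[{"tx": 0, "ty": 0.04, "tz": 0, "ax": 0, "ay": 0, "az": 0, "grip": -1}, {"tx": 0, "ty": 0.085, "tz": 0, "ax": 0, "ay": 0, "az": 0, "grip": -1}, {"tx": 0.001, "ty": 0.13, "tz": 0, "ax": 0, "ay": 0, "az": 0, "grip": -1}, {"tx": 0.001, "ty": 0.17, "tz": 0, "ax": 0, "ay": 0, "az": 0, "grip": -1}, {"tx": 0.0015, "ty": 0.2, "tz": 0, "ax": 0, "ay": 0, "az": 0, "grip": -1}])

```text
time_s: 28.82
ee_pos: [0.6195, -0.1707, 0.1482]
ee_rot: [-3.141, -0.003, -0.116]
ft_force: [2.5, 1.4, -0.4]
gripper_width: 0.016
gripper_force: 20.0
```

>>> arm_command(deltas=[{"tx": 0, "ty": 0.015, "tz": 0, "ax": 0, "ay": 0, "az": 0, "grip": -1}, {"tx": 0, "ty": 0.025, "tz": 0, "ax": 0, "ay": 0, "az": 0, "grip": -1}, {"tx": 0, "ty": 0.031, "tz": 0, "ax": 0, "ay": 0, "az": 0, "grip": -1}, {"tx": 0, "ty": 0.031, "tz": 0, "ax": 0, "ay": 0, "az": 0, "grip": -1}])

```text
time_s: 29.32
ee_pos: [0.617, -0.1945, 0.1483]
ee_rot: [3.141, -0.003, -0.115]
ft_force: [5.0, -1.7, -3.1]
gripper_width: 0.0159
gripper_force: 20.0
```

Nearly shut. I'll press on until the stop resists.

>>> arm_command(deltas=[{"tx": 0.002, "ty": 0.005, "tz": 0, "ax": 0, "ay": 0, "az": 0, "grip": -1}, {"tx": 0.002, "ty": 0.01, "tz": 0, "ax": 0, "ay": 0, "az": 0, "grip": -1}, {"tx": 0.002, "ty": 0.01, "tz": 0, "ax": 0, "ay": 0, "az": 0, "grip": -1}])

```text
time_s: 29.7
ee_pos: [0.6169, -0.1956, 0.1482]
ee_rot: [-3.133, 0.002, -0.111]
ft_force: [-2.2, 15.6, 7.3]
gripper_width: 0.0162
gripper_force: 20.0
```

>>> arm_command(deltas=[{"tx": 0, "ty": -0.003, "tz": 0, "ax": 0, "ay": 0, "az": 0, "grip": 0}, {"tx": 0, "ty": -0.003, "tz": 0, "ax": 0, "ay": 0, "az": 0, "grip": 0}, {"tx": 0, "ty": -0.006, "tz": 0, "ax": 0, "ay": 0, "az": 0, "grip": 0}, {"tx": 0, "ty": -0.006, "tz": -0.05, "ax": 0, "ay": 0, "az": 0, "grip": 0}, {"tx": 0, "ty": -0.006, "tz": -0.12, "ax": 0, "ay": 0, "az": 0, "grip": 0}])

```text
time_s: 30.32
ee_pos: [0.6162, -0.1978, 0.2436]
ee_rot: [-3.142, 0.003, -0.116]
ft_force: [0.6, -0.2, 0.7]
gripper_width: 0.0438
gripper_force: 0.0
```

```bash
python3 - <<'E'
from h import *
s=bot.sense();print(s["ee_pos"],s["ee_rot"],s["gripper_width"])
p=bot.camera("wrist");q=bot.camera("scene")
yaw=-.108;d=np.array([-np.sin(yaw),np.cos(yaw)]);e=np.array([np.cos(yaw),np.sin(yaw)])
f=p["frame"].copy();g=q["frame"].copy()
def dr(im,pp,L,col): cv2.polylines(im,[np.round(np.array([proj(pp,x) for x in L])*16).astype(np.int32).reshape(-1,1,2)],True,col,1,cv2.LINE_AA,4)
c=np.array([.618,-.195])
roof=[np.r_[c+a*.08*e+b*.075*d,.134] for a,b in((1,1),(1,-1),(-1,-1),(-1,1))]
h=[np.r_[c+a*.04*e+b*.008*d,.168] for a,b in((1,1),(1,-1),(-1,-1),(-1,1))]
for im,pp in((f,p),(g,q)): dr(im,pp,roof,(0,255,0));dr(im,pp,h,(255,0,255))
k=proj(q,[*c,.1]).astype(int);g=cv2.resize(g[k[1]-60:k[1]+90,k[0]-70:k[0]+110],(360,300),interpolation=3)
f=cv2.resize(f[60:290,180:480],(391,300));cv2.imwrite("pics/w8.png",np.hstack([f,g]))
E
```

```text
[ 0.61615777 -0.19777604  0.2436328 ] [-3.14159255e+00  2.58735982e-03 -1.16396509e-01] 0.04383284363619344
```

View pics/w8.png

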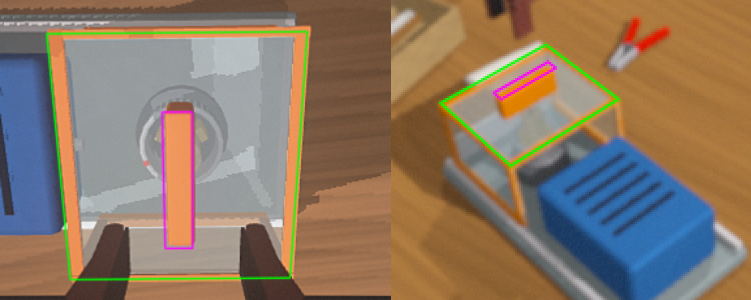

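The guard's outline matches the fully shut overlay in both views, and the robot is clear of everything. Handing in.

```bash
python3 -c "
from workcell import bot
print(bot.job_done())"
```

```text
the job is handed in; nothing more can be done
None
```

I handed the job in at about 30 s. The guard was opened, the middle blank stood in the chuck and was let go, the sleeve was turned clockwise until the jaws met the blank, and the guard was slid shut again. The sleeve sprang back about 0.3 rad on its first release. I tightened it again and let it off slowly, but it settled at much the same angle, so how firmly the jaws hold is judged from the last picture, not measured.

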